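# Put the filter-cake scraper away in its keeper block

### The arm

A 7-joint arm with a two-finger parallel gripper is mounted at the origin on a cart in front of the work surface, level with it; the furniture and walls round the work are solid. World frame = base frame: x ahead of the robot, y to its left, z up, the work surface at z = 0. Lengths are in m, angles in rad, forces in N, time in s.
With the tool pointing down it reaches from about 0.425 to 0.825 m from the base axis. Payload 3.6 kg.
Tool frame: the origin (TCP) lies where the fingers leave the gripper's body, on its centre line; the fingertips stand 73 mm ahead of it and the grasp point (between the pads) lies 54 mm ahead of it; z points along the fingers, y is the line along which they close (so a half turn about z gives the same grasp; the last joint's range is limited). The gripper opens to 85 mm and grips with 20 to 120 N. Pads are 22 mm wide; open, the fingers measure 114 mm over their backs; the gripper's body (76 mm by 85 mm) begins 54 mm behind the grasp point. The pads swing forward as they close: fully open they stand 13 mm farther back than shut.
Start: joints at [1.246, 0.615, -0.013, 1.423, 0.008, 1.103, -0.04], TCP at [0.191, -0.621, 0.304] pointing down, gripper open.
Joint ranges: [-3.12, 3.12], [-0.3, 2.06], [-1.34, 1.32], [0.26, 2.42], [-1.36, 4.5], [0.01, 1.98], [-2.84, 2.84]. Speed limits (rad/s): [2.79, 2.79, 3.14, 3.14, 3.14, 3.14, 3.14].

### API

Orientations are given as a unit quaternion [x, y, z, w].
In Python, from station import arm, snapshot, camera_info, ticket gives the robot as it stands. Calls block until the motion is done:
- arm.movep(position, orientation): joint-space move of the TCP to a pose.
- arm.line_to(position, velocity=0.15, ori=None): straight line of the TCP; ori=None keeps the orientation; velocity is the mean speed in m/s.
- arm.move_j(angles): joint-space move.
- arm.move_gripper(opening, effort=None): opening from 0.0 (shut) to 1.0 (fully open); effort is the grip in N (None keeps the last); returns when the fingers have stopped.
- arm.pause(seconds).
- arm.ik(position, orientation): joint angles nearest the present ones, or None.
- snapshot(name): name is "scene" or "side" or "wrist"; returns the picture (480x640x3 uint8, blue, green, red); there is no depth.
- camera_info(name): a dict with "fx", "fy", "cx", "cy" (pixels), "dist_coeffs" ([k1, k2, p1, p2, k3] as OpenCV has them; the pictures are not rectified), "R" (3x3) and "t" (3): a world point X has camera coordinates R X + t; the wrist camera has in their place "T_tool_cam" (4x4, takes a point from camera to tool coordinates, whose origin is the TCP and whose axes are the flange's). Camera axes: x right, y down, z forward; pixel columns grow to the right and rows downward; lengths in m; the calibration is good to about 2 mm. A picture is of the moment at which its call begins: read the wrist's pose just before it. camera_info takes no time and is no camera call.
A pose or a line that the arm cannot do raises arm.MotionError and nothing moves.
- ticket.finish_job(): hands the job in; it is judged then, once.
Readings, each from a call of its own:
- arm.read_time(): time.
- arm.read_joint_positions(): joint angles.
- arm.read_dq(): joint speeds.
- arm.read_effort(): joint torques, N m.
- arm.read_tool_pos(): TCP position.
- arm.read_eef_rot(): TCP orientation.
- arm.read_ft_force(): force on the tool from outside, world axes, zero at the start.
- arm.read_wrist_torque(): the same for the moment, N m.
- arm.read_opening(): opening from 0.0 (shut) to 1.0 (fully open).
- arm.read_finger_force(): force on a finger pad.
Only numpy, scipy, OpenCV 4.12 (cv2) and the standard library are available. Lean on these libraries where they do the work, as an engineer would, in place of code of your own. Each camera call takes 0.05 s, during which the arm holds its last target. There are 200 camera calls.

### The job

Take the orange-handled scraper out of the grey drying stand and lower it blade first into the slot of the white block until its black collar sits flat on the block; do not drop it in. Then slide the red-gripped keeper all the way over the collar so that the scraper is locked in, and let go. Leave the brown bottle, the beaker and the white bottle standing where they are.

Things in the scene. Friction and masses are not known exactly. Their poses are not given: they have to be found in the camera images.
- scraper: Flat scraper, 0.1-0.2 kg, upright in the stand at the start. Origin: middle of the blade's lower edge; z up to the handle, x along the blade's width, y through its thickness; alike either way round. Steel blade 48 (x) x 5 (y) mm, z = 0 to 65 mm; black collar 72 x 18 mm, z = 65 to 73; orange handle 26 x 16 mm, z = 73 to 145.
- scraper_grip (a point): Middle of the scraper's orange handle, 109 mm above the blade's lower edge. Axes like the scraper's. Grip it here from above, fingers closing along y (16 mm).
- stand: Grey drying stand, fixed: block 84 (x) x 60 (y) x 45 mm high on a foot 104 x 84 mm. Origin: centre of its underside, z up. Its loose slot runs along x, 35 mm deep, floor 10 mm above the bench; the scraper stands in it on its blade's edge, may lean a little, and is drawn straight up.
- holder: Fixed holder: aluminium base plate 170 mm in y, x = -123 to +53 mm; a blue front bracket (x = -119 to -57) carries the keeper; behind it is a white slot block 92 (x) x 84 (y) mm on a rail along y. Origin: on the bench below the middle of the block's travel; x points from keeper to block, z up. The scraper is home, collar on the block, when its origin is at holder z = 15 mm.
- rail_mid (a point): Holder x = 0, y = 0 at the height of the block's flat top, 80 mm; axes like the holder's. The slot (middle of the block, along x, 52 x 7.5 mm, 66 mm deep, mouth chamfered 2.5 mm on both long sides) is at x = 0, but at an UNMEASURED y from -18 to +18 mm, where the block is clamped, rigid under 100 N. Find it by eye or by touch: blade within 2.5 mm in y dips in, else meets the flat top.
- keeper (a joint): Keeper slide, axis holder +x: 0 m open, 0.030 m closed against its stop; starts within 6 mm of open, stays where left, about 2.5 N to slide. Steel tongue 60 mm wide (y), 6 mm thick, underside 90 mm above the bench: passes 2 mm over a collar that is fully home, hits a higher one. Its front edge is at holder x = -50 mm + joint value.
- keeper_grip (a point): Centre of the keeper's red upright grip, 20 (x) x 14 (y) x 32 mm high, 112 mm above the bench; holder x = -95 mm + joint value, y = 0. Axes like the holder's. Its sides across y can be pinched from above.
- brown_bottle: Small brown bottle, 34 mm diameter, 59 mm high; origin at the centre of its underside. Leave alone.
- beaker: White plastic beaker, 76 mm diameter, 92 mm high; origin at the centre of its underside. Leave alone.
- white_bottle: White plastic bottle, 47 mm diameter, 98 mm high; origin at the centre of its underside. Leave alone.
Things that resemble listed ones, but are neither listed nor needed, are in the scene too. What is meant by the scraper is not yellow, and is the larger of those in its own colour.

How it is judged:
On the way, in this order (a step that is already met when the one before it is completed fails the run):
1. the scraper is out of the drying stand (height (world z) of scraper above 0.05 m), for 0.1 s.
2. the scraper is home in the slot, collar on the block, the keeper not yet closed (z of scraper in the frame of holder between 0.011 and 0.0185 m and x of scraper in the frame of holder between -0.008 and 0.008 m and y of scraper in the frame of holder between -0.024 and 0.024 m and value of joint keeper below 0.02 m), for 0.2 s.
3. the keeper is closed over the collar (value of joint keeper above 0.026 m), for 0.1 s.
At the end, for the whole second after the job is handed in: The scraper rests in the block's slot with its origin 11 to 17.5 mm above the bench (15 mm is home), within 8 mm of the holder's origin in holder x and 24 mm in holder y, upright within 0.06 rad and at rest, and the keeper is at 26 mm or more of its 30 mm (z of scraper in the frame of holder between 0.011 and 0.0175 m and x of scraper in the frame of holder between -0.008 and 0.008 m and y of scraper in the frame of holder between -0.024 and 0.024 m and angle between scraper's own z axis and vertical below 0.06 rad and linear speed of scraper below 0.02 m/s and value of joint keeper above 0.026 m); the robot touches nothing.
It fails at once if the scraper is dropped into the slot (faster than 0.45 m/s with its blade in the block) (z of scraper in the frame of holder below 0.075 m and horizontal distance between scraper and holder below 0.03 m and linear speed of scraper above 0.45 m/s).
It fails at once if a bottle or the beaker is shifted by more than 30 mm (distance of any of brown_bottle, beaker, white_bottle from where it was at the start of the episode above 0.03 m).
It fails at once if a bottle or the beaker is knocked over (angle between any of brown_bottle, beaker, white_bottle's own z axis and vertical above 0.6 rad).
It also fails if it takes over 53 s, if anything falls off the work surface, if the arm or the gripper's body presses on something with over 40 N, if the wrist force passes 120 N, or if a joint passes its speed limit or range.

## Working session

There is one attempt and no reset: what is moved stays moved. The work goes in short steps, each a Python script; the robot and the scene stay as the last script left them, time stands still between calls to the robot, and variables do not carry over. Pictures are saved under pics/ and viewed, at most 10 in all, crops included, and the job is handed in when it is done.

```bash
mkdir -p pics; python3 - <<'E'
from station import *
import cv2
for n in ("scene","side"):
    cv2.imwrite(f"pics/{n}0.png",snapshot(n)); c=camera_info(n); print(n,c)
print(camera_info("wrist")); print(arm.read_tool_pos(),arm.read_eef_rot(),arm.read_time(),arm.read_ft_force())
E
```

```text
scene {'fx': 512.2174642762462, 'fy': 512.2174642762462, 'cx': 325.76551297749626, 'cy': 235.28491618585267, 'dist_coeffs': array([-0.03624264,  0.        ,  0.        ,  0.        ,  0.        ]), 'R': array([[ 0.48794915, -0.87285028,  0.00616546],
       [-0.47398833, -0.27089157, -0.83782624],
       [ 0.73296704,  0.40589425, -0.54590216]]), 't': array([-0.32546671,  0.35183639,  0.48025186])}
side {'fx': 594.9843201979255, 'fy': 594.9843201979255, 'cx': 321.4642315039578, 'cy': 238.05613860150916, 'dist_coeffs': array([-0.09861775,  0.        ,  0.        ,  0.        ,  0.        ]), 'R': array([[-0.81840553, -0.57429241,  0.0200154 ],
       [-0.32302175,  0.43096227, -0.84257253],
       [ 0.47525713, -0.69603143, -0.53821084]]), 't': array([0.46707821, 0.28721959, 0.91412645])}
{'fx': 348.7618390955086, 'fy': 348.7618390955086, 'cx': 325.51965900020286, 'cy': 235.7731119681229, 'dist_coeffs': array([-0.05536163,  0.        ,  0.        ,  0.        ,  0.        ]), 'T_tool_cam': array([[ 3.18063420e-04, -9.47738799e-01, -3.19047124e-01,
         8.04454724e-02],
       [ 9.99999879e-01,  4.21425258e-04, -2.54939416e-04,
        -4.28365225e-04],
       [ 3.76070492e-04, -3.19047004e-01,  9.47738818e-01,
        -6.94343380e-02],
       [ 0.00000000e+00,  0.00000000e+00,  0.00000000e+00,
         1.00000000e+00]])}
[ 0.19122677 -0.62068465  0.30282561] [ 9.88852188e-01  1.48895732e-01 -1.87741453e-04 -1.17290749e-03] 0.1 [-0.00500574 -0.09073201 -0.37844104]
```

View pics/scene0.png

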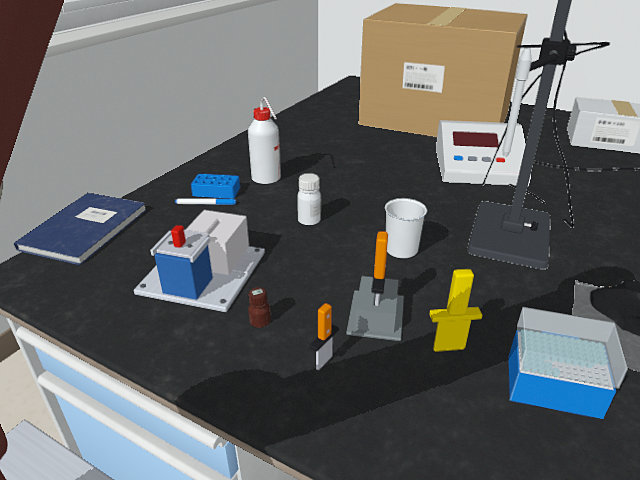

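View pics/side0.png

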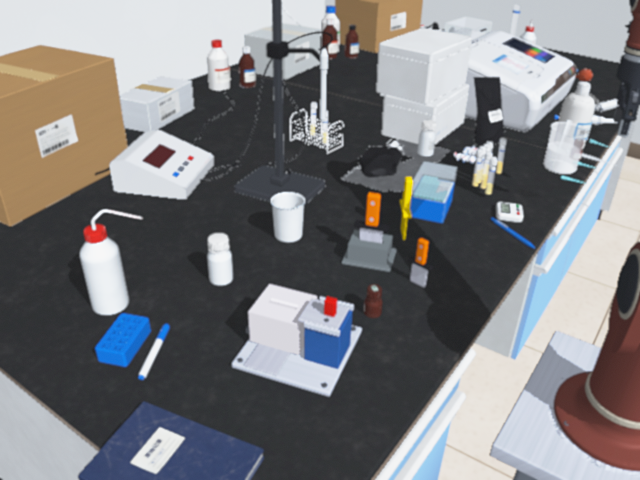

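Scene: holder at about (200,265), plate corners near (136,291), (208,307), (267,248); stand with the orange scraper at (378,300), handle top (381,233). Brown bottle (259,308), beaker (404,230), white bottle (309,200). In the side view the holder is at (300,340), the stand at (370,250) and the handle at (373,210).

```bash
cat > h.py <<'E'
from station import *
import numpy as np, cv2
from scipy.spatial.transform import Rotation as Ro
def cam(n,pose=None):
    c=camera_info(n);K=np.array([[c['fx'],0,c['cx']],[0,c['fy'],c['cy']],[0,0,1]]);d=np.array(c['dist_coeffs'])
    if n=='wrist':
        p,q=pose;T=np.eye(4);T[:3,:3]=Ro.from_quat(q).as_matrix();T[:3,3]=p
        M=np.linalg.inv(T@c['T_tool_cam']);R,t=M[:3,:3],M[:3,3]
    else: R,t=c['R'],c['t']
    return K,d,R,t
def px2w(C,uv,z):
    K,d,R,t=C;u=cv2.undistortPoints(np.array([[uv]],float),K,d)[0,0]
    r=R.T@np.array([u[0],u[1],1]);o=-R.T@t
    return o+r*(z-o[2])/r[2]
def w2px(C,X):
    K,d,R,t=C;return cv2.projectPoints(np.atleast_2d(np.array(X,float)),cv2.Rodrigues(R)[0],t,K,d)[0][:,0]
def down(yaw):  # tool z down, tool x at world yaw
    return (Ro.from_euler('z',yaw)*Ro.from_euler('x',np.pi)).as_quat()
def shot(name,n='wrist'):
    pose=(arm.read_tool_pos(),arm.read_eef_rot());im=snapshot(n);cv2.imwrite(f'pics/{name}.png',im)
    np.savez(f'pics/{name}.npz',p=pose[0],q=pose[1]);return im
def load(name):
    z=np.load(f'pics/{name}.npz');return cam('wrist',(z['p'],z['q']))
E
python3 - <<'E'
from h import *
S=cam('scene');D=cam('side')
np.set_printoptions(precision=4,suppress=True)
for n,C,uv,z in [("plL",S,(136,291),.01),("plF",S,(208,307),.01),("plR",S,(267,249),.01),("sdL",D,(234,361),.01),("sdF",D,(327,390),.01),("sdR",D,(361,325),.01),
 ("redS",S,(178,228),.128),("redD",D,(331,300),.128),("hanS",S,(382,233),.155),("hanD",D,(373,195),.155),("brS",S,(259,322),0),("beakS",S,(404,250),0),("wbS",S,(309,218),0),
 ("stL",S,(348,333),0),("stR",S,(402,338),0),("stbL",D,(344,264),0),("stbF",D,(390,269),0)]: print(n,px2w(C,uv,z))
E
python3 - <<'E'
import cv2,numpy as np
a=cv2.imread('pics/scene0.png');b=cv2.imread('pics/side0.png')
f=lambda i,x,y,w:cv2.resize(i[y:y+w*3//4,x:x+w],(400,300),interpolation=cv2.INTER_CUBIC)
cv2.imwrite('pics/c1.png',np.vstack([np.hstack([f(a,130,205,144),f(a,310,220,160)]),np.hstack([f(b,230,280,144),f(b,330,180,120)])]))
E
```

```text
plL [0.402  0.2181 0.01  ]
plF [0.4309 0.0861 0.01  ]
plR [0.6144 0.0975 0.01  ]
sdL [0.5685 0.2606 0.01  ]
sdF [0.4048 0.2214 0.01  ]
sdR [0.4447 0.0543 0.01  ]
redS [0.455  0.1491 0.128 ]
redD [0.4492 0.1511 0.128 ]
hanS [ 0.5619 -0.1515  0.155 ]
hanD [ 0.553  -0.1503  0.155 ]
brS [0.4515 0.0009 0.    ]
beakS [ 0.7534 -0.1237  0.    ]
wbS [0.7648 0.0951 0.    ]
stL [ 0.4992 -0.1333  0.    ]
stR [ 0.5303 -0.2104  0.    ]
stbL [ 0.5835 -0.1014  0.    ]
stbF [ 0.4955 -0.144   0.    ]
```

View pics/c1.png

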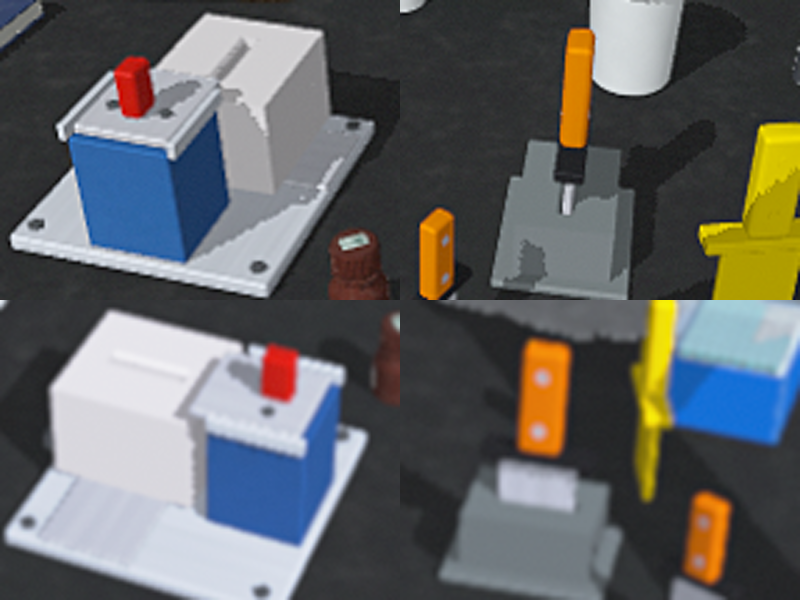

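Crops: the block is shifted towards the robot's right (−y), the slot runs along holder x, and the keeper is near open. The scraper's broad face is towards the side camera. Next, wrist views from above of both.

```bash
python3 - <<'E'
from h import *
S=cam('scene');print(px2w(S,(510,240),0))
arm.movep([0.56,-0.155,0.32],down(0.4)); a=shot('w1');print(arm.read_time())
arm.movep([0.52,0.165,0.32],down(0.24)); b=shot('w2');print(arm.read_time())
print(arm.read_joint_positions(),arm.read_tool_pos())
E
```

```text
[ 0.89085303 -0.29455671  0.        ]
2.2833
3.5583
[-0.2130827   0.44184968 -0.19349276  1.70221716  0.09909537  1.00710956
 -1.77593049] [0.52084952 0.16279358 0.31992188]
```

View pics/w1.png

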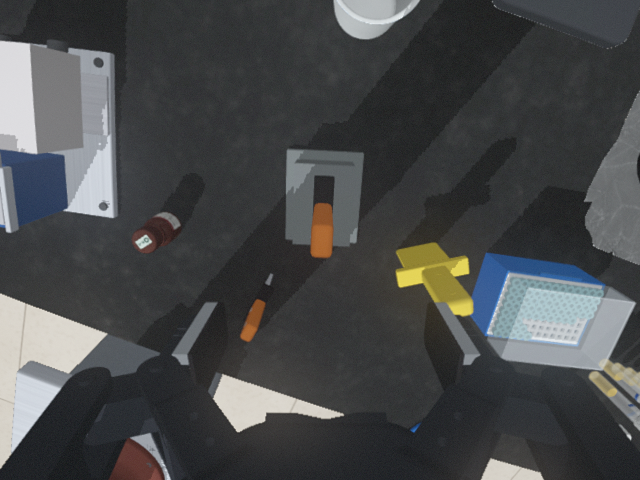

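View pics/w2.png

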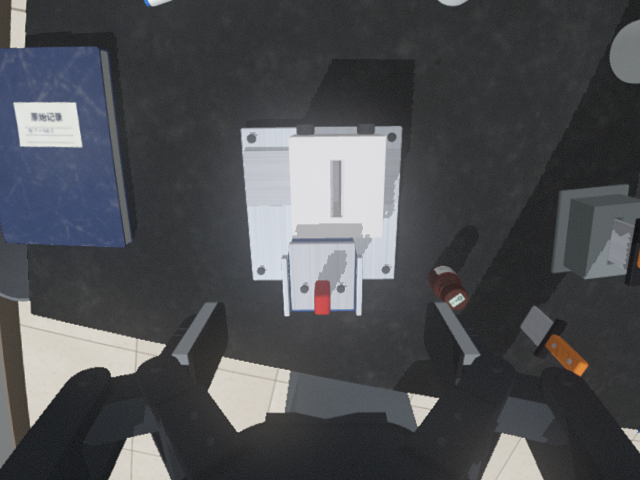

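Wrist 1: stand at (324,198), handle top near (321,245), aligned with the image vertical. Wrist 2: slot from (336,160) to (336,216), block top from (290,137) to (386,~225), red grip at (322,298), plate corners (241,128), (402,125), (394,279), (252,280). I'll enlarge both for exact pixels.

```bash
python3 - <<'E'
import cv2,numpy as np
a=cv2.imread('pics/w2.png')[120:320,235:410];b=cv2.imread('pics/w1.png')[145:265,280:370]
r=lambda i,s:cv2.resize(i,None,fx=s,fy=s,interpolation=cv2.INTER_LINEAR)
A=r(a,2.8);B=r(b,3.4);o=np.zeros((600,800,3),np.uint8);o[:A.shape[0],:A.shape[1]]=A;o[:B.shape[0],490:490+B.shape[1]]=B;print(A.shape,B.shape)
cv2.imwrite('pics/c2.png',o)
E
```

```text
(560, 490, 3) (408, 306, 3)
```

View pics/c2.png

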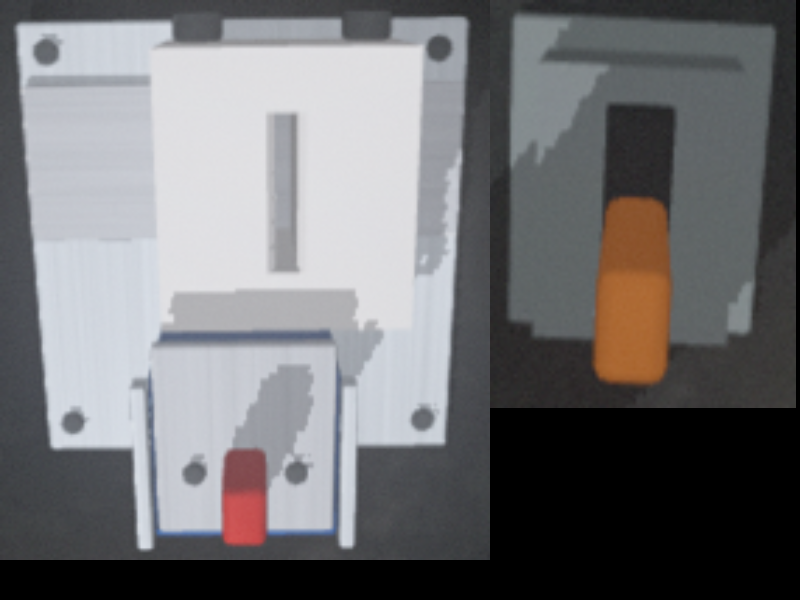

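```bash
python3 - <<'E'
from h import *
from scipy.optimize import least_squares
np.set_printoptions(precision=4,suppress=True)
C2,C1=load('w2'),load('w1')
A=lambda u,v:(u/2.8+235-.3,v/2.8+120-.3); B=lambda u,v:((u-490)/3.4+280-.3,v/3.4+145-.3)
px=[];mod=[]
for (x,y,z,blk,uv) in [(46,42,80,1,(152,46)),(46,-42,80,1,(422,44)),(-46,-42,80,1,(411,328)),(26,0,80,1,(283,113)),(-26,0,80,1,(283,271)),
  (-123,85,'p',0,(52,447)),(-123,-85,'p',0,(444,443)),(53,85,'p',0,(17,24)),(53,-85,'p',0,(467,18)),(-50,30,96,2,(152,344)),(-50,-30,96,2,(336,343)),
  (-105,0,128,2,(244,544)),(-85,0,128,2,(244,491))]:
    px.append(A(*uv));mod.append((x,y,z,blk))
px=np.array(px)
def f(p):
    X,Y,a,s,pz,q=p;R=np.array([[np.cos(a),-np.sin(a)],[np.sin(a),np.cos(a)]]);o=[]
    for x,y,z,b in mod:
        v=R@np.array([x/1e3+(q if b==2 else 0),y/1e3+(s if b==1 else 0)]);o.append([X+v[0],Y+v[1],pz if z=='p' else z/1e3])
    return (w2px(C2,o)-px).ravel()
r=least_squares(f,[.54,.16,.24,0,.01,0],loss='soft_l1');print(r.x);print(f(r.x).reshape(-1,2))
X,Y,a,s=r.x[:4]
print('slot w',px2w(C2,A(283,192),.08), 'model',X-np.sin(a)*s,Y+np.cos(a)*s)
np.savez('hold.npz',x=r.x)
# scraper: origin x,y,yaw, tilt about world x,y
pts=[(-13,8,145,(597,381)),(-13,-8,145,(664,381)),(13,8,145,(604,275)),(13,-8,145,(669,275)),(13,8,73,(609,199)),(13,-8,73,(665,199))]
pq=np.array([B(*p[3]) for p in pts]);P=np.array([p[:3] for p in pts])/1e3
g=lambda p:(w2px(C1,Ro.from_euler('zyx',[p[2],p[3],p[4]]).apply(P)+[p[0],p[1],.01])-pq).ravel()
h=lambda p:np.r_[g(p),p[3]*20,p[4]*20]
k=least_squares(h,[.56,-.155,.4,0,0]);print(k.x);print(g(k.x).reshape(-1,2))
print('grip',Ro.from_euler('zyx',k.x[2:]).apply([0,0,.109])+[k.x[0],k.x[1],.01])
for uv in [(514,14),(774,26)]:print('foot back',px2w(C1,B(*uv),.008))
print('slot back end',px2w(C1,B(641,104),.045))
np.savez('scr.npz',x=k.x)
E
```

```text
[ 0.5395  0.1718  0.2478 -0.0138  0.0071  0.0052]
[[-1.4829  0.5869]
 [-0.0717  0.3544]
 [-0.2362  0.3352]
 [ 0.7027 -0.3408]
 [ 0.7455  0.5748]
 [-0.2797 -0.2394]
 [ 0.1947 -0.1883]
 [-0.2006 -0.8517]
 [ 0.3006 -0.5095]
 [-0.9618  0.0915]
 [ 0.457  -0.2301]
 [ 0.2842  1.1494]
 [-0.0402 -0.6597]]
slot w [0.5435 0.1592 0.08  ] model 0.5429123320311604 0.1583910816443702
[ 0.5522 -0.1562  0.3574  0.0244 -0.0064]
[[-0.9648  1.5164]
 [ 1.4044  2.316 ]
 [-2.0187 -1.9546]
 [ 1.6346 -1.0964]
 [-0.6752 -0.6356]
 [ 0.6246  0.0498]]
grip [ 0.5549 -0.1555  0.119 ]
foot back [ 0.5895 -0.0991  0.008 ]
foot back [ 0.6177 -0.1759  0.008 ]
slot back end [ 0.5841 -0.1447  0.045 ]
```

```bash
python3 - <<'E'
from h import *
np.set_printoptions(precision=4,suppress=True)
q=down(0.355);g=np.array([.555,-.1556])
arm.move_gripper(.55,60)
arm.movep([*g,.26],q)
arm.line_to([*g,.173],.12);arm.pause(.2);print(arm.read_tool_pos(),arm.read_ft_force())
arm.move_gripper(0,60);print(arm.read_opening(),arm.read_finger_force(),arm.read_ft_force())
arm.line_to([*g,.285],.12);arm.pause(.2);print(arm.read_tool_pos(),arm.read_ft_force(),arm.read_time())
arm.movep([.5435,.1592,.285],down(.2478));arm.pause(.2);print(arm.read_tool_pos(),arm.read_ft_force(),arm.read_wrist_torque(),arm.read_time())
s=shot('s3','scene');d=snapshot('side');w=shot('w3')
r=lambda i,x,y,w,h:cv2.resize(i[y:y+h,x:x+w],(400,600),interpolation=cv2.INTER_CUBIC)
cv2.imwrite('pics/c3.png',np.hstack([r(s,140,110,140,210),r(d,230,200,140,210)]))
E
```

```text
[ 0.5554 -0.1557  0.1739] [ 0.4364  0.6258 -0.3028]
0.1844141630192343 58.70433211326599 [-0.5042 -0.1407  2.5363]
[ 0.5547 -0.1556  0.2842] [ 0.7662 -0.1135 -1.4223] 8.0
[0.5441 0.1573 0.285 ] [-0.676  -0.3359 -1.2433] [-0.0027 -0.0202 -0.0094] 9.4
```

View pics/c3.png

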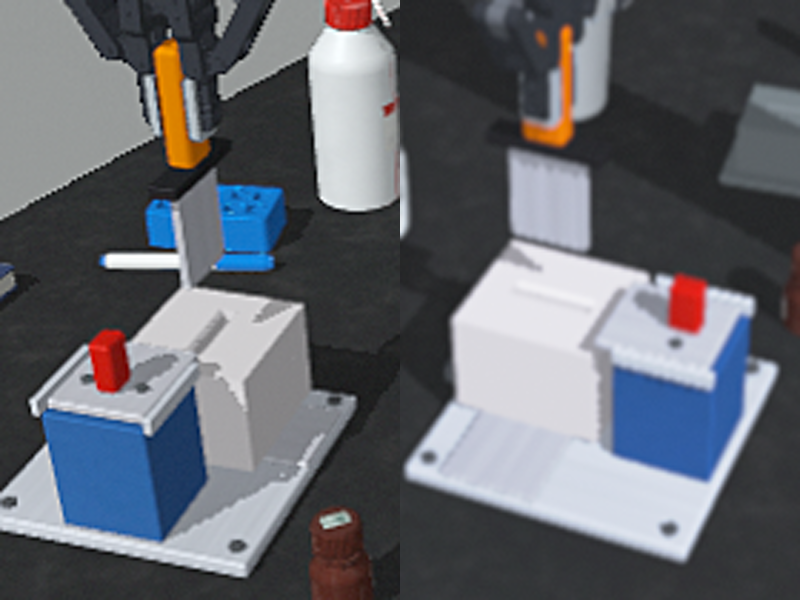

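View pics/w3.png

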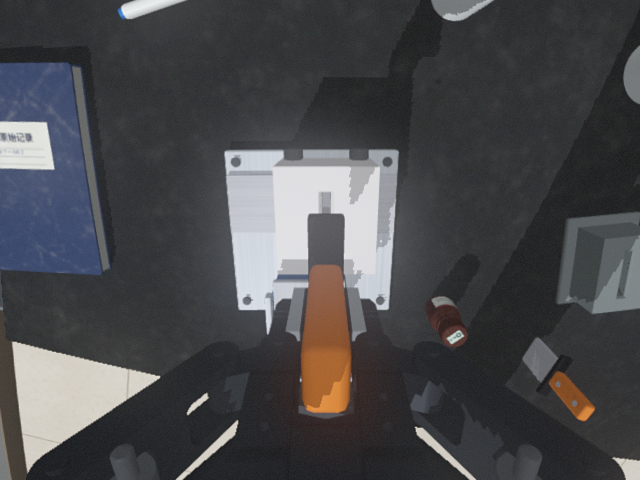

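The scraper hangs upright from the gripper. In the wrist view the visible slot end is at (325,200), in line with the collar at (326,240). I'll measure the slot column by code, then lower.

```bash
python3 - <<'E'
from h import *
np.set_printoptions(precision=4,suppress=True)
im=cv2.cvtColor(cv2.imread('pics/w3.png'),cv2.COLOR_BGR2GRAY)
for v in (198,204,208): print(v,im[v,310:342])
for v in (222,235): print('collar',v,im[v,302:350])
C=load('w3');H=np.load('hold.npz')['x'];a=H[2]
print('slot pt',px2w(C,(325,203),.08))
arm.line_to([.5435,.1592,.258],.1);arm.pause(.3);p=arm.read_tool_pos();print(p,arm.read_ft_force(),arm.read_time(),Ro.from_quat(arm.read_eef_rot()).as_euler('zyx'))
E
```

```text
198 [224 222 223 224 223 224 224 223 206 188 183 178 154 161 163 162 162 163
 163 161 151 214 216 215 222 223 223 223 222 223 222 222]
204 [224 224 224 224 223 223 224 223 207 185 184 173 154 161 163 163 164 163
 163 160 165 215 217 216 222 223 224 222 222 223 223 223]
208 [223 224 224 224 225 225 224 224 207 186 182 173 143 137 138 140 139 138
 138 144 165 216 217 217 222 223 223 223 223 223 223 223]
collar 222 [225 224 224 225 225 169 106 100  99 101 102 100  98  97  95  95  98  98
  95  97  99  96  95  96  94  94  94  93  93  92  93  92  94  95  92  92
  93  95  95  91  91  92 137 224 225 222 222 222]
collar 235 [225 224 224 225 225 198 116  96  98  96  92  94  94  97  95  95  92  92
  93  94  93  91  94  92  93  93  94  93  90  93  91  92  93  92  92  94
  90  91  93  90  89  94 163 223 223 222 224 222]
slot pt [0.559  0.1627 0.08  ]
[0.5438 0.1593 0.2586] [ 0.0723  0.4954 -2.0796] 10.2667 [-0.2478  0.0012 -3.1412]
```

```bash
python3 - <<'E'
from h import *
np.set_printoptions(precision=4,suppress=True)
T=[.5436,.1577]
arm.line_to([*T,.248],.08);arm.pause(.2);f0=arm.read_ft_force();print(arm.read_tool_pos(),f0)
for z in np.arange(.245,.229,-.0025):
    arm.line_to([*T,z],.04);f=arm.read_ft_force()-f0;print(arm.read_tool_pos(),f,arm.read_wrist_torque(),arm.read_time())
    if f[2]>8: break
E
```

```text
[0.5438 0.1578 0.2483] [ 0.1668 -0.5588 -1.2336]
[0.5435 0.1576 0.2448] [-1.1271  0.7219  0.3558] [0.0313 0.0383 0.0183] 10.9917
[0.5435 0.1577 0.2423] [-0.1747  1.244  -0.2745] [-0.0154  0.0091  0.0071] 11.2417
[0.5435 0.1576 0.2398] [-0.4965  0.8065 -0.2871] [ 0.0066  0.03   -0.0304] 11.4917
[0.5435 0.1577 0.2373] [-1.0201  0.8956 -0.3351] [-0.0147 -0.0531 -0.0397] 11.7417
[0.5435 0.1576 0.2348] [ 0.049  -0.0472  0.6475] [-0.014  -0.0113 -0.0001] 11.9917
[0.5435 0.1577 0.2323] [-1.1517  0.1072 -0.4267] [ 0.0079 -0.0218 -0.0428] 12.2417
[0.5435 0.1577 0.2298] [-0.0172  0.7064  0.4069] [0.0286 0.0218 0.0117] 12.4917
```

The blade is 13 mm past the block top with no side force, so it is in the slot. I'll continue down to the seat.

```bash
python3 - <<'E'
from h import *
np.set_printoptions(precision=4,suppress=True)
T=[.5436,.1577];f0=np.array([0,0,-1.2])
def step(z,v):
    arm.line_to([*T,z],v);f=arm.read_ft_force()-f0;print(arm.read_tool_pos(),f,arm.read_time());return np.abs(f).max()
for z in [.215,.2,.188,.183]:
    if step(z,.05)>12: break
else:
    for z in np.arange(.1815,.172,-.001):
        if step(z,.02)>8: break
E
```

```text
[0.5434 0.1576 0.2145] [-0.0519 -0.4502  0.0602] 12.9417
[0.5434 0.1576 0.1996] [-0.542   0.5932  0.1913] 13.3917
[0.5434 0.1576 0.1875] [0.7653 0.2378 0.2816] 13.7833
[0.5434 0.1576 0.1827] [0.0867 0.8074 0.4425] 14.0333
[0.5436 0.1577 0.1815] [ 0.0253 -0.5439  0.359 ] 14.2833
[0.5436 0.1577 0.1805] [-0.1728 -0.0991  0.0611] 14.5333
[0.5436 0.1577 0.1794] [-0.1713  0.9327  0.0107] 14.7833
[0.5436 0.1577 0.1784] [ 1.0075 -1.2323 -0.8128] 15.0333
[0.5436 0.1577 0.1784] [-1.163  -0.9876  6.8451] 15.2833
[0.5436 0.1577 0.1783] [-3.9642 -1.6443 12.2202] 15.5333
```

Seated at TCP z 0.1784, exactly as predicted for home. Release, check, and move over the keeper.

```bash
python3 - <<'E'
from h import *
np.set_printoptions(precision=4,suppress=True)
T=[.5436,.1577];H=np.load('hold.npz')['x'];a=H[2]
arm.line_to([*T,.1784],.02)
arm.move_gripper(.55,60);arm.pause(.2);print(arm.read_opening(),arm.read_ft_force())
arm.line_to([*T,.262],.12)
K=H[:2]+np.array([np.cos(a),np.sin(a)])*(-.095+H[5]);print(K)
arm.line_to([*K,.262],.15);arm.pause(.2);print(arm.read_tool_pos(),arm.read_time())
s=snapshot('scene');d=snapshot('side');w=shot('w4')
r=lambda i,x,y,w,h:cv2.resize(i[y:y+h,x:x+w],(400,300),interpolation=cv2.INTER_CUBIC)
cv2.imwrite('pics/c4.png',np.vstack([np.hstack([r(s,130,180,160,120),r(d,230,250,144,108)]),np.hstack([r(w,160,0,320,240),r(w,160,240,320,240)])]))
E
```

```text
0.5495662104800773 [-0.0227  0.4924 -0.4013]
[0.4525 0.1498]
[0.4533 0.1498 0.2619] 18.2
```

View pics/c4.png

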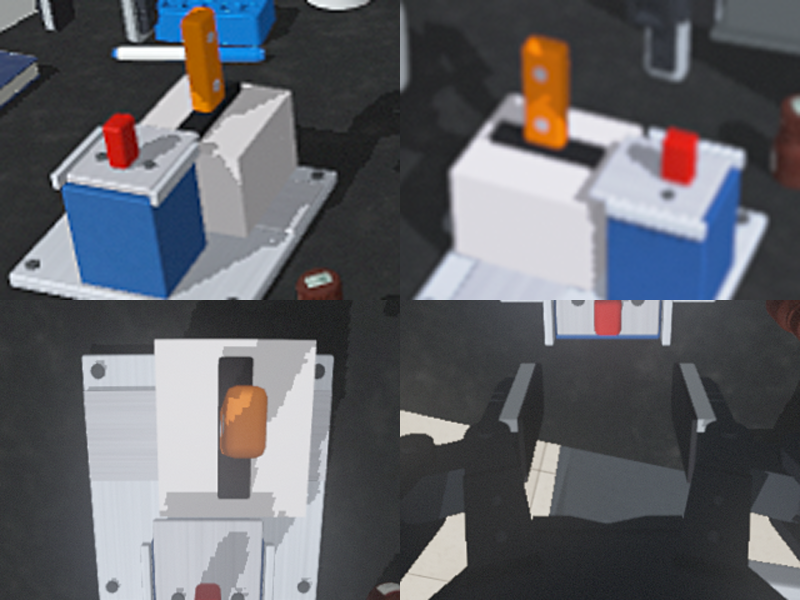

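The scraper is home with its collar flat on the block, and the red grip is centred between the fingers (column ≈326). Now the keeper.

```bash
python3 - <<'E'
from h import *
np.set_printoptions(precision=4,suppress=True)
H=np.load('hold.npz')['x'];a=H[2];u=np.array([np.cos(a),np.sin(a)])
K=lambda q:H[:2]+u*(-.095+q)
q0=H[5]
arm.line_to([*K(q0),.174],.12);arm.pause(.1);print(arm.read_tool_pos(),arm.read_ft_force())
arm.move_gripper(0,40);print(arm.read_opening(),arm.read_finger_force(),arm.read_ft_force())
for q in [.012,.018,.022,.025,.027,.028,.029,.030,.031,.032,.033]:
    arm.line_to([*K(q),.174],.03);f=arm.read_ft_force();p=arm.read_tool_pos()
    print(q,(p[:2]-H[:2])@u+.095,f[:2]@u,f[2],arm.read_time())
    if f[:2]@u<-9: break
s=snapshot('scene');w=shot('w5')
r=lambda i,x,y,w,h:cv2.resize(i[y:y+h,x:x+w],(400,300),interpolation=cv2.INTER_CUBIC)
cv2.imwrite('pics/c5.png',np.hstack([r(s,130,180,160,120),r(w,160,0,426,320)]))
E
```

```text
[0.453  0.15   0.1748] [-0.2016  0.5511  0.6257]
0.1548128060485718 42.14127480983734 [-0.8127 -1.1757  5.1191]
0.012 0.01222605279791697 -0.3846171462996986 5.213007130591734 20.1
0.018 0.01819282106636773 -0.464945655969939 4.618962300716548 20.45
0.022 0.02212087619208393 -1.9698162912581583 5.004339705072898 20.7333
0.025 0.025041900635685746 -0.8817964251801835 6.011130604441292 20.9833
0.027 0.026904869437053155 -1.5910931922590485 5.252842412602778 21.2333
0.028 0.02772749379428234 -2.0892972540532115 5.699790549435903 21.4833
0.029 0.028681278717713282 -2.062433639966881 7.135248579351298 21.7333
0.03 0.029694227537810897 -1.663208004632438 6.268434832721018 21.9833
0.031 0.030695451749311972 -2.5205129428250825 6.9912553121998355 22.2333
0.032 0.03098746420260999 -4.303026823866531 7.998776902209644 22.4833
0.033 0.03112083458022001 -5.711601859119344 9.103430630200155 22.7333
```

```bash
python3 - <<'E'
from h import *
H=np.load('hold.npz')['x'];a=H[2];u=np.array([np.cos(a),np.sin(a)])
K=lambda q:H[:2]+u*(-.095+q)
for q in [.0345,.036,.0375]:
    arm.line_to([*K(q),.174],.03);f=arm.read_ft_force();p=arm.read_tool_pos()
    print(q,(p[:2]-H[:2])@u+.095,f[:2]@u,f[2])
    if f[:2]@u<-12: break
q=(p[:2]-H[:2])@u+.095
arm.line_to([*K(q),.174],.03)
arm.move_gripper(.55,40);arm.pause(.1)
arm.line_to([*K(q),.28],.12);arm.pause(.3);print(arm.read_tool_pos(),arm.read_ft_force(),arm.read_time())
s=snapshot('scene');d=snapshot('side');w=shot('w5')
r=lambda i,x,y,w,h:cv2.resize(i[y:y+h,x:x+w],(400,300),interpolation=cv2.INTER_CUBIC)
cv2.imwrite('pics/c5.png',np.vstack([np.hstack([r(s,130,180,160,120),r(d,230,250,144,108)]),np.hstack([r(w,160,80,320,240),r(w,0,0,640,480)])]))
E
```

```text
0.0345 0.03134664772214153 -7.941186496464554 12.558824148319323
0.036 0.03155851543341065 -10.91817816929382 14.751062175693848
0.0375 0.031782690891872314 -12.260390287712307 17.693230975524994
[0.47809935 0.15624393 0.27951985] [-0.31958605 -0.35608788 -0.06614692] 25.7833
```

View pics/c5.png

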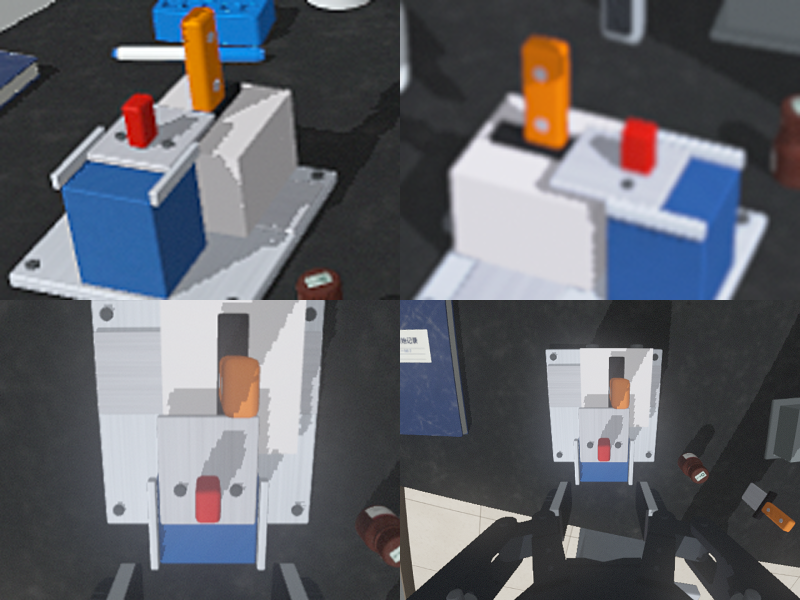

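The tongue covers the collar up to the handle, the scraper is upright, the gripper is clear and the bottles are untouched.

```bash
python3 -c "
from station import *
print(ticket.finish_job())"
```

```text
the job is handed in; nothing more can be done
None
```

The scraper is home in the slot with its collar on the block, the keeper is slid over the collar against its stop, and the gripper is clear. I handed the job in at about 26 s of the 53 s; no verdict was returned.

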